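# Hold the hidden bolt head behind the bracket

### The job

The bolt through the upright bracket must be held for a mate who will work on the nut in front. By its knob, swing the work light back, away from you, about a quarter turn so that it stays clear of the bracket; then reach down into the gap behind the bracket, grip the hidden hexagon bolt head firmly between the fingers, turn it until the spanner that sags on the front nut is level, and keep it from turning. Finish while still holding the bolt head with the spanner level; do not prop up or touch the spanner, and leave everything else on the bench where it is.

Things in the scene. Friction and masses are not known exactly. Their poses are not given: they have to be found in the camera images.
- jig: Fixed fixture on a fixed plywood-topped stand (top 105 mm above the bench, 475 x 810 mm): grey base plate 150 (x) x 120 (y) x 8 mm; origin at the centre of its underside, on the stand; at yaw 0 x points away from the robot, y left, z up. Two upright plates stand on it, the bright bracket toward the robot and a dark rear plate behind it. A horizontal bolt runs along x at y = 0, z = 75 mm, its nut and a spanner in front of the bracket, its head in the gap behind.
- gap (a point): Middle of the gap between bracket and rear plate, on the base plate's top (jig x = y = 0, z = 8 mm); axes of the jig. Bracket: 80 mm wide, 6 mm thick, jig x = -33 to -27 mm, top at z = 103 mm. Rear plate: 100 mm wide, 8 mm thick, x = 27 to 35 mm, top at z = 95 mm. The gap is 54 mm wide in x, open above and at both sides. A spacer tube (20 mm diameter) round the bolt fills x = -27 to -8 mm.
- bolt_head (a point): Centre of the hidden steel hexagon head: on the bolt axis, mid-gap, 180 mm above the bench. 24 mm across flats, 27.7 across corners, 16 mm long along jig x. The frame turns with the bolt: x = bolt axis (jig x), y = normal to the two flats to grip, z along these flats. At joint bolt = 0 these flats are upright and face jig +y and -y.
- head_left: The half of the bolt head on the jig's +y side (flat 12 mm from the axis; origin and axes as bolt_head). It turns with the bolt.
- head_right: The half of the bolt head on the jig's -y side (flat 12 mm from the axis; origin and axes as bolt_head). It turns with the bolt.
- bolt (a joint): Turn of bolt, nut and spanner together (rad): 0 = spanner level, negative = its end hangs low; stops at -0.30 and 0.35. The spanner's weight (about 0.05 N m) keeps it at the -0.30 stop unless the head is held. At value q the head is turned by -q about jig x (right-hand rule): at -0.30 the gripped flats lean 0.30 rad off vertical, upper end toward jig -y.
- spanner: Ring spanner on the nut, fixed to the bolt: flat steel, from the bolt axis toward the jig's -y, 115 mm long, 8 mm thick, 36 mm ring at the nut, in front of the bracket at jig x = -37 to -45 mm. Origin on the bolt axis at the head, axes as bolt_head. Must not be touched.
- spanner_end (a point): Centre of the spanner's free end, 104 mm from the bolt axis; level with the bolt axis (180 mm above the bench) when the spanner is level.
- lamp_arm (a joint): Swing of the work light's arm about its upright post (rad): grows as the light swings back, away from the robot (counter-clockwise seen from above); 0 = the arm points to the lamp's -y, with the light over the gap; starts between -0.2 and 0.2; stops at -0.35 and 1.75. Stiff hinge: stays where it is left; takes about 0.35 N m (2 N at the knob).
- lamp_hinge (a point): Point on the upright hinge axis of the work light's arm, 273 mm above the bench, on a post of 18 mm diameter whose fixed round foot (96 mm) stands to the left of the jig.
- lamp_knob (a point): Grip point on the upright round knob (18 mm diameter) on top of the light: 170 mm from the hinge axis, 303 mm above the bench. The knob runs from 281 to 321 mm; below it is the flat round light head, 90 mm diameter, 265 to 281 mm above the bench, on a flat arm 20 mm wide at 268 to 278 mm (hinge collar up to 295 mm).
- steel_tin: Loose bystander: round steel tin 69 mm diameter, 40 mm high, behind the jig; origin at the centre of its underside.
- parts_bin_1: Loose bystander: small open parts bin 116x73x57 mm, behind and right of the jig; origin under its centre.
- hex_key: Loose bystander: L-shaped hex key 40x108x9 mm, lying behind and left of the jig; origin under its centre.
- oil_bottle: Loose bystander: small oil bottle 38 mm diameter, 106 mm high, left of the lamp post; origin at the centre of its underside.

How it is judged:
By the outcome, as a careful person would: the job done as asked, in the order asked, and still so for the second after the job is handed in, while the arm keeps its last pose, push and grip.
It also fails if it takes over 45 s, if anything falls off the work surface, if the arm or the gripper's body presses on something with over 40 N, if the wrist force passes 120 N, or if a joint passes its speed limit or range.

### The arm

A 6-joint arm with a two-finger parallel gripper is mounted at the origin on a cart in front of the work surface, level with it; the furniture and walls round the work are solid. World frame = base frame: x ahead of the robot, y to its left, z up, the work surface at z = 0. Lengths are in m, angles in rad, forces in N, time in s.
With the tool pointing down it reaches from about 0.4 to 0.825 m from the base axis. Payload 7 kg.
Tool frame: the origin (TCP) lies between the finger pads; the fingertips stand 11 mm ahead of it and the grasp point (between the pads) lies 8 mm behind it (arm.tips_ahead is the distance from the TCP to the fingertips, in m); z points along the fingers, x is the direction in which the jaws open and shut, and the axes are right-handed (so a half turn about z gives the same grasp; the last joint's range is limited). The gripper opens to 88 mm and grips with 3 to 60 N. Pads are 19 mm wide; open, the fingers measure 130 mm over their backs; the gripper's body (78 mm by 193 mm) begins 47 mm behind the grasp point.
Start: joints at [1.548, 0.359, 0.012, 0, -1.224, -0.288], TCP at [0.206, 0.643, 0.238] pointing down, gripper open.
Joint ranges: [-3.07, 3.07], [-1.43, 2.12], [-1.02, 1.25], [-3.03, 1.67], [-3.05, -0], [-3.03, 3.03]. Speed limits (rad/s): [2.39, 2.39, 3.01, 3.14, 3.14, 3.14].

### API

Orientations are given as [roll, pitch, yaw] about the fixed x, y, z axes, in that order (R = Rz(yaw) Ry(pitch) Rx(roll)).
In Python, from station import arm, optics, finder gives the robot as it stands. The module is installed in compiled form; this text tells all that it offers.
- The arm moves only by the tool apply_moves, never from a script. Its argument "increments" is one flat list of numbers, 6 for each row, row after row: the shift along the world's x, y, z in m, then the turn, a rotation vector about the world's x, y, z in rad. In form: [tx, ty, tz, rx, ry, rz, tx, ty, tz, rx, ry, rz, ...]. A call has 1 to 20 rows; each row shifts and turns the pose as measured when the row begins; what a row does not reach is not made up. A row lasts 1/12 s, in which the tool goes at most 41.7 mm and 7.16 degrees, less where a joint would pass 70% of its speed; a pose out of reach is approached as far as the arm can. A call with a gripper value outside its range is refused whole. "hand" is the closure, from 0 (fully open) to 1 (shut), set as the call begins (left out, the last holds). The fingers move at their own pace and stop on an object; "force" is the grip in N (left out, the last holds). Time passes only in rows, so rows that do not move let the fingers close. It gives the time, the measured TCP pose, the force and the opening at its end, in the units of the state.
- arm.get_state(): the state, without advancing time (a new reading comes with each control period).
- optics.grab_frame(name): name is "side" or "top"; returns the picture (420x560x3 uint8, red, green, blue); there is no depth.
- optics.camera_model(name): a dict with "fx", "fy", "cx", "cy" (pixels), "world_to_cam" (4x4, takes a point from world to camera coordinates). Camera axes: x right, y up, looking along -z (the intrinsics and any distortion apply to the point x, -y, -z); pixel columns grow to the right and rows downward; lengths in m; the calibration is good to about 2 mm. A picture is of the moment at which its call begins. camera_model takes no time and is no camera call.
- arm.job_done(): hands the job in, once; it reports no verdict.
Trained networks look in the newest picture that a camera, given by its name, has taken for a name from the list of things; names that differ only in an ending like _2 or _b are one class to them, and where a whole thing is asked for, a point or a joint stands for the part that bears it (a point fixed in the world has none). Each returns a list of dicts, best first, with "conf" (0 to 1); they miss things now and then, are a little off and sometimes report something else, mostly with a low value. They report only what shows in the picture. A call takes as long as a camera call.
- finder.find_in(camera, name): "box" ([left, top, right, bottom] in pixels, round what is visible of it).
- finder.landmark_of(camera, name): "point" ([column, row] in pixels: a listed point, or the origin of a listed thing).
The state is a dict: "t": time; "q": joint angles; "qd": joint speeds; "joint_efforts": joint torques, N m; "eef_pos": TCP position; "ee_rot": TCP orientation; "force": force on the tool from outside, world axes, zero at the start; "moment": the same for the moment, N m; "width": finger opening in m.
Only numpy, scipy, OpenCV 4.12 (cv2) and the standard library are available. Lean on these libraries where they do the work, as an engineer would, in place of code of your own. Each camera call takes 0.05 s, during which the arm holds its last target. There are 200 camera calls.

## Working session

There is one attempt and no reset: what is moved stays moved. The work goes in short steps, Python scripts to look and compute and a tool call to move; the robot and the scene stay as the last step left them, time stands still between calls to the robot, and variables do not carry over. Pictures are saved under pics/ and viewed, about 8 in all and at most 12, crops included, and the job is handed in when it is done.

Besides the shell and the picture viewer there is one more tool, called after "Emit:" by a JSON object that holds its "op" and its "data". apply_moves: Moves the arm, as the interface text tells. Its arguments: {"type":"object","properties":{"increments":{"type":"array"},"hand":{"type":"number"},"force":{"type":"number"}},"required":["increments"]}

```bash
mkdir -p pics
cat > h.py <<'E'
import numpy as np, cv2
from station import arm, optics, finder
def proj(c,p):
    m=optics.camera_model(c); P=np.array(m["world_to_cam"])@np.append(p,1)
    x,y,z=P[0],-P[1],-P[2]; return np.array([m["cx"]+m["fx"]*x/z, m["cy"]+m["fy"]*y/z])
def ray(c,uv):
    m=optics.camera_model(c); T=np.linalg.inv(np.array(m["world_to_cam"]))
    d=np.array([(uv[0]-m["cx"])/m["fx"], -(uv[1]-m["cy"])/m["fy"], -1])
    return T[:3,3], T[:3,:3]@d
def atz(c,uv,z):
    o,d=ray(c,uv); return o+d*(z-o[2])/d[2]
def tri(a,b):
    (o1,d1),(o2,d2)=ray("top",a),ray("side",b)
    s=np.linalg.lstsq(np.stack([d1,-d2],1),o2-o1,rcond=None)[0]
    p,q=o1+d1*s[0],o2+d2*s[1]; return (p+q)/2,np.linalg.norm(p-q)
def st():
    s=arm.get_state(); print({k:np.round(s[k],3).tolist() for k in ("t","q","eef_pos","ee_rot","force","moment","width")})
E
python3 - <<'E'
from h import *
st(); print(optics.camera_model("top").keys())
for c in ("top","side"):
    m=optics.camera_model(c); print(c,np.round(np.linalg.inv(np.array(m["world_to_cam"]))[:3],2).tolist(),m["fx"],m.get("dist"))
    cv2.imwrite(f"pics/{c}0.png",optics.grab_frame(c)[:,:,::-1])
Z=dict(lamp_knob=.303,lamp_hinge=.273,bolt_head=.18,gap=.113,jig=.105,spanner_end=None,oil_bottle=None,steel_tin=None)
for n,z in Z.items():
    r={}
    for c in ("top","side"):
        l=finder.landmark_of(c,n)
        if l: r[c]=l[0]["point"]; print(n,c,np.round(l[0]["point"],1),round(l[0]["conf"],2), None if z is None else np.round(atz(c,r[c],z),3))
    if len(r)==2: p,e=tri(r["top"],r["side"]); print("   tri",np.round(p,3),round(e,4))
E
```

```text
{'t': 0.0, 'q': [1.548, 0.359, 0.011, -0.0, -1.224, -0.288], 'eef_pos': [0.206, 0.642, 0.237], 'ee_rot': [-3.141, -0.002, -1.882], 'force': [-0.411, 0.447, 1.412], 'moment': [0.005, -0.019, -0.028], 'width': 0.088}
dict_keys(['fx', 'fy', 'cx', 'cy', 'world_to_cam'])
top [[-0.01, 0.99, -0.13, 0.37], [-1.0, -0.01, -0.01, 0.09], [-0.01, 0.13, 0.99, 1.42]] 483.2254359806697 None
side [[1.0, -0.0, 0.01, 0.53], [0.01, 0.51, -0.86, -0.73], [-0.0, 0.86, 0.51, 0.72]] 449.14213194533806 None
lamp_knob top [352.  206.9] 0.76 [ 0.519 -0.084  0.303]
lamp_knob side [280.1 227.5] 0.91 [ 0.52  -0.086  0.303]
   tri [ 0.519 -0.084  0.302] 0.0014
lamp_hinge top [279.1 220.1] 0.81 [0.493 0.086 0.273]
lamp_hinge side [267.9 194.3] 0.65 [0.493 0.084 0.273]
   tri [0.493 0.086 0.272] 0.0003
bolt_head top [345.8 221.9] 0.68 [ 0.496 -0.086  0.18 ]
bolt_head side [268.3 280.4] 0.55 [ 0.498 -0.078  0.18 ]
   tri [ 0.497 -0.085  0.186] 0.0024
gap top [337.9 221.7] 0.93 [ 0.504 -0.074  0.113]
gap side [267.2 311.3] 0.71 [ 0.495 -0.089  0.113]
   tri [ 0.499 -0.076  0.102] 0.0109
jig top [341.1 224.6] 0.68 [ 0.497 -0.084  0.105]
jig side [270.5 311.8] 0.57 [ 0.501 -0.082  0.105]
   tri [ 0.499 -0.083  0.106] 0.0044
spanner_end top [379.9 239.4] 0.47 None
spanner_end side [241.7 331.1] 0.65 None
   tri [ 0.454 -0.177  0.152] 0.0031
oil_bottle top [238.5 211.5] 0.49 None
oil_bottle side [269.1 278.3] 0.75 None
   tri [ 0.52   0.202 -0.038] 0.0675
steel_tin top [342.7 175.6] 0.82 None
steel_tin side [338.1 313. ] 0.88 None
   tri [ 0.631 -0.091  0.111] 0.0008
```

View pics/top0.png

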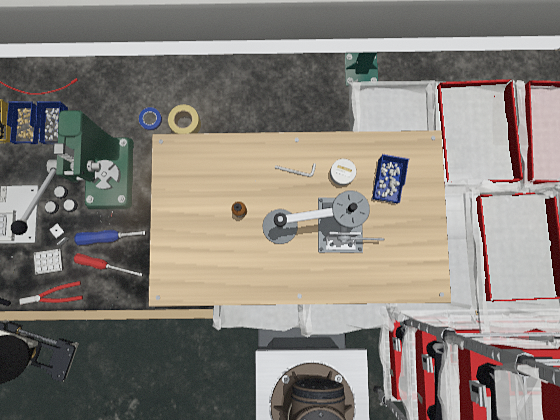

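View pics/side0.png

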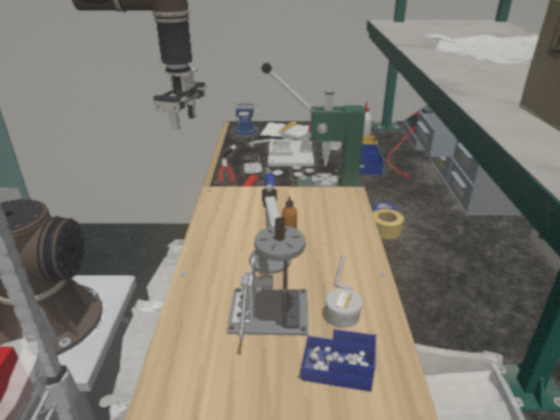

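Top: knob about (351,207), lamp foot (279,225), spanner end (380,240), bottle (239,210), tin (343,171). Side: light head (280,240) over the gap, with the spanner hanging at (242,345). The detections agree with the heights given, so I'm moving to above the knob.

Emit:
{"op": "apply_moves", "data": {"increments": [0.0157,-0.0364,0.009,0,0,0.0155,0.0157,-0.0364,0.009,0,0,0.0155,0.0157,-0.0364,0.009,0,0,0.0155,0.0157,-0.0364,0.009,0,0,0.0155,0.0157,-0.0364,0.009,0,0,0.0155,0.0157,-0.0364,0.009,0,0,0.0155,0.0157,-0.0364,0.009,0,0,0.0155,0.0157,-0.0364,0.009,0,0,0.0155,0.0157,-0.0364,0.009,0,0,0.0155,0.0157,-0.0364,0.009,0,0,0.0155,0.0157,-0.0364,0.009,0,0,0.0155,0.0157,-0.0364,0.009,0,0,0.0155,0.0157,-0.0364,0.009,0,0,0.0155,0.0157,-0.0364,0.009,0,0,0.0155,0.0157,-0.0364,0.009,0,0,0.0155,0.0157,-0.0364,0.009,0,0,0.0155,0.0157,-0.0364,0.009,0,0,0.0155,0.0157,-0.0364,0.009,0,0,0.0155], "hand": 0, "force": 30}}

```text
t: 2.4
eef_pos: [0.4847, -0.0284, 0.4025]
ee_rot: [-3.13, 0.003, -1.576]
force: [1.4, 0.8, 0.0]
width: 0.0877
```

Emit:
{"op": "apply_moves", "data": {"increments": [0.017,-0.028,0,0,0,0,0.013,-0.022,0,0,0,0,0,0,0,0,0,0,0,0,0,0,0,0]}}

```text
t: 2.73
eef_pos: [0.5175, -0.0887, 0.405]
ee_rot: [-3.126, 0.002, -1.583]
force: [-0.9, 0.2, -0.2]
width: 0.0877
```

Run:
```python
from h import *
st()
for c in ("top","side"):
    im=optics.grab_frame(c)
    l=finder.landmark_of(c,"lamp_knob")
    if l: print(c,np.round(l[0]["point"],1),l[0]["conf"],np.round(atz(c,l[0]["point"],.303),3))
im=optics.grab_frame("side"); cv2.imwrite("pics/s1.png",cv2.resize(im[140:360,180:400,::-1],(660,660))[:600])
```

```text
{'t': 2.733, 'q': [0.205, 0.033, -0.028, 0.002, -1.494, 1.353], 'eef_pos': [0.518, -0.089, 0.405], 'ee_rot': [-3.126, 0.002, -1.583], 'force': [-0.855, 0.157, -0.248], 'moment': [0.001, 0.069, -0.015], 'width': 0.088}
top [352.9 207.5] 0.69 [ 0.517 -0.086  0.303]
side [280.9 225.8] 0.56 [ 0.522 -0.081  0.303]
```

Emit:
{"op": "apply_moves", "data": {"increments": [0.001,0.004,-0.035,-0.015,0,0,0,0,-0.035,0,0,0.01,0,0,-0.025,0,0,0,0,0,-0.006,0,0,0]}}

```text
t: 3.32
eef_pos: [0.5182, -0.0785, 0.3058]
ee_rot: [-3.114, -0.012, -1.562]
force: [-1.1, 0.0, -0.6]
width: 0.0881
```

Emit:
{"op": "apply_moves", "data": {"increments": [0,0,0,0,0,0,0,0,0,0,0,0,0,0,0,0,0,0,0,0,0,0,0,0,0,0,0,0,0,0,0,0,0,0,0,0,0,0,0,0,0,0,0,0,0,0,0,0], "hand": 1, "force": 25}}

```text
t: 3.98
eef_pos: [0.5203, -0.0765, 0.3128]
ee_rot: [-3.106, -0.012, -1.558]
force: [-0.5, 0.8, 0.1]
width: 0.0397
```

Emit:
{"op": "apply_moves", "data": {"increments": [0,-0.006,-0.006,-0.02,0,0,0,0,-0.002,-0.01,0,0,0,0,0,0,0,0,0,0,0,0,0,0,0,0,0,0,0,0,0,0,0,0,0,0]}}

```text
t: 4.48
eef_pos: [0.5205, -0.0837, 0.3045]
ee_rot: [-3.105, -0.046, -1.559]
force: [-0.2, -0.9, 0.0]
width: 0.0176
```

Emit:
{"op": "apply_moves", "data": {"increments": [0.0199,0.0044,0,0,0,0,0.0192,0.0068,0,0,0,0,0.0183,0.0091,0,0,0,0,0.0171,0.0112,0,0,0,0,0.0156,0.0131,0,0,0,0]}}

```text
t: 4.9
eef_pos: [0.6071, -0.048, 0.3045]
ee_rot: [-3.115, -0.058, -1.563]
force: [1.8, -8.7, 0.4]
width: 0.0179
```

Emit:
{"op": "apply_moves", "data": {"increments": [0.0125,0.0165,0,0,0,0,0.0129,0.0158,0,0,0,0,0.0109,0.0172,0,0,0,0,0.0088,0.0184,0,0,0,0]}}

```text
t: 5.23
eef_pos: [0.6582, 0.0134, 0.3047]
ee_rot: [-3.113, -0.07, -1.567]
force: [3.7, -6.2, 0.6]
width: 0.0179
```

Emit:
{"op": "apply_moves", "data": {"increments": [0.005,0.0191,0,0,0,0,0.003,0.0198,0,0,0,0,0.001,0.0203,0,0,0,0,0,0.014,0,0,0,0,0,0,0,0,0,0]}}

```text
t: 5.65
eef_pos: [0.6776, 0.0885, 0.305]
ee_rot: [-3.1, -0.075, -1.568]
force: [-5.6, 2.5, 5.6]
width: 0.0159
```

Run:
```python
from h import *
st()
p={}
for n,z in dict(lamp_hinge=.273,lamp_knob=.303,bolt_head=.18,gap=.113,jig=.105).items():
  for c in ("top","side"):
    optics.grab_frame(c) if n=="lamp_hinge" else 0
    l=finder.landmark_of(c,n)
    if l: print(n,c,np.round(l[0]["point"],1),l[0]["conf"],np.round(atz(c,l[0]["point"],z),3))
a=optics.grab_frame("top")[150:270,240:400]; b=optics.grab_frame("side")[180:380,160:400]
cv2.imwrite("pics/c2.png",np.hstack([cv2.resize(a,(400,300)),cv2.resize(b,(360,300))])[:,:,::-1])
```

```text
{'t': 5.65, 'q': [0.461, 0.323, 0.073, 0.088, -1.317, 1.092], 'eef_pos': [0.678, 0.089, 0.305], 'ee_rot': [-3.1, -0.075, -1.568], 'force': [-5.649, 2.47, 5.593], 'moment': [1.144, 2.065, -0.157], 'width': 0.016}
lamp_hinge top [280.  219.3] 0.83 [0.495 0.083 0.273]
lamp_hinge side [267.9 195.5] 0.96 [0.494 0.079 0.273]
lamp_knob top [276.5 148.8] 0.55 [0.659 0.09  0.303]
lamp_knob side [355.6 180.5] 0.77 [0.672 0.088 0.303]
bolt_head top [345.5 222. ] 0.54 [ 0.496 -0.085  0.18 ]
bolt_head side [267.6 281.1] 0.68 [ 0.496 -0.08   0.18 ]
gap top [338.6 222. ] 0.88 [ 0.503 -0.076  0.113]
gap side [267.6 307.5] 0.59 [ 0.495 -0.079  0.113]
jig top [339.8 227. ] 0.9 [ 0.49  -0.08   0.105]
jig side [267.5 308.7] 0.92 [ 0.495 -0.073  0.105]
```

View pics/c2.png

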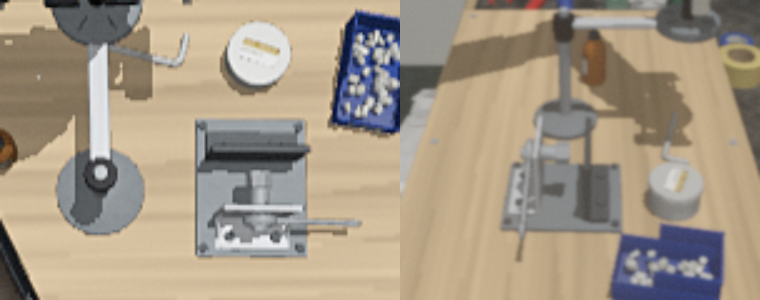

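Emit:
{"op": "apply_moves", "data": {"increments": [0,0,0,0,0,0,0,0,0,0,0,0,0,0,0,0,0,0,0,0,0,0,0,0,0,0,0,0,0,0,0,0,0,0,0,0,0,0,0.02,0,0,0,0,0,0.03,0,0,0,0,0,0.03,0.03,0.02,0,0,0,0.03,0.03,0.02,0], "hand": 0}}

```text
t: 7.18
eef_pos: [0.6698, 0.0837, 0.4079]
ee_rot: [3.119, -0.024, -1.565]
force: [1.7, 0.3, 2.2]
width: 0.077
```

Run:
```python
from h import *
st()
from scipy.optimize import least_squares
I={(75,60):(318.4,198.4),(75,-60):(362,198.4),(-75,60):(318.8,252.8),(-75,-60):(362.4,252)}
def jp(v,p): c,s=np.cos(v[2]),np.sin(v[2]); return np.array([v[0]+c*p[0]-s*p[1],v[1]+s*p[0]+c*p[1],.105+p[2]])
f=lambda v: np.concatenate([proj("top",jp(v,np.array([a/1e3,b/1e3,.008])))-q for (a,b),q in I.items()])
r=least_squares(f,[.5,-.08,0]); print(r.x, np.round(r.fun,1), "head",jp(r.x,[0,0,.075]))
for c in ("top","side"):
  optics.grab_frame(c)
  for n,z in dict(lamp_knob=.303,spanner_end=.150).items():
    l=finder.landmark_of(c,n)
    if l: print(n,c,np.round(l[0]["point"],1),l[0]["conf"],np.round(atz(c,l[0]["point"],z),3))
im=optics.grab_frame("side")[220:360,200:340]; cv2.imwrite("pics/s3.png",cv2.resize(im,(600,600),interpolation=cv2.INTER_CUBIC)[:,:,::-1])
```

```text
{'t': 7.183, 'q': [0.42, 0.327, 0.335, 0.013, -1.609, 1.157], 'eef_pos': [0.67, 0.084, 0.408], 'ee_rot': [3.119, -0.024, -1.565], 'force': [1.691, 0.326, 2.151], 'moment': [0.037, -0.281, -0.053], 'width': 0.077}
[ 0.49418501 -0.08059111 -0.0134896 ] [-0.4 -0.6  0.  -0.6 -0.3  0.1  0.7  1. ] head [ 0.49418501 -0.08059111  0.18      ]
lamp_knob top [279.8 146.2] 0.81 [0.665 0.082 0.303]
spanner_end top [375.9 238.7] 0.5 [ 0.454 -0.168  0.15 ]
lamp_knob side [350.4 180.7] 0.96 [0.661 0.087 0.303]
spanner_end side [241.3 331.8] 0.96 [ 0.454 -0.177  0.15 ]
```

View pics/s3.png

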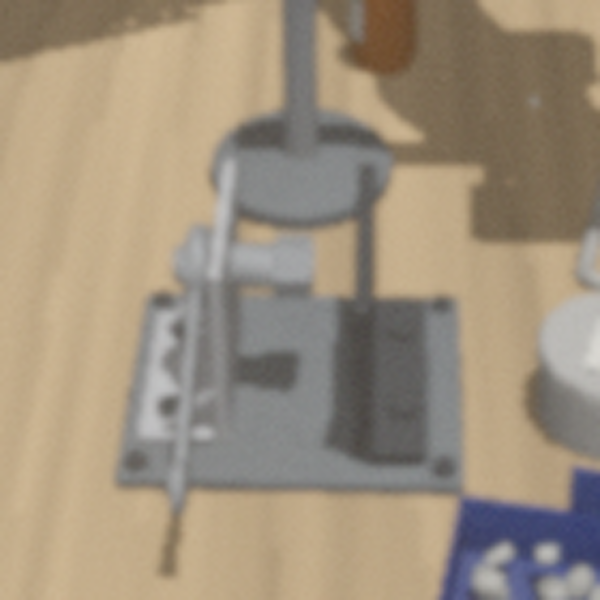

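Crop: bolt head at about (292,262), i.e. pixel (268,281), spanner hanging in front at (180,440). The lamp has turned about 81° and its arm points straight back. Next I'll hover along the leaning grasp axis.

Emit:
{"op": "apply_moves", "data": {"increments": [-0.022,-0.0265,0,0.02,-0.003,-0.002,-0.022,-0.0265,0,0.042,-0.003,-0.002,-0.022,-0.0265,0,0.042,-0.003,-0.002,-0.022,-0.0265,-0.01,0.042,-0.003,-0.002,-0.022,-0.0265,-0.01,0.042,-0.003,-0.002,-0.022,-0.0265,-0.01,0.042,-0.003,-0.002,-0.022,-0.0265,-0.015,0.042,-0.003,-0.002,-0.02,-0.025,-0.015,0.042,-0.003,-0.002,0,0,0,0,0,0], "hand": 0}}

```text
t: 8.28
eef_pos: [0.4833, -0.1283, 0.33]
ee_rot: [3.131, 0.297, -1.572]
force: [-0.1, -0.2, -1.3]
width: 0.0875
```

Emit:
{"op": "apply_moves", "data": {"increments": [0.01,0,0,0,-0.01,-0.01,0.001,0.0075,-0.0245,0,0,0,0,0.0075,-0.0245,0,0,0,0,0,0,0,0,0]}}

```text
t: 8.62
eef_pos: [0.4944, -0.1154, 0.2783]
ee_rot: [-3.141, 0.295, -1.587]
force: [-1.8, 0.2, -1.5]
width: 0.088
```

Run:
```python
from h import *
st()
a=optics.grab_frame("side")[180:360,180:360]; b=optics.grab_frame("top")[170:270,290:390]
cv2.imwrite("pics/s4.png",np.hstack([cv2.resize(x,(400,400),interpolation=cv2.INTER_CUBIC) for x in (a,b)])[:,:,::-1])
```

```text
{'t': 8.617, 'q': [-0.078, 0.12, -0.123, -0.302, -1.356, 1.701], 'eef_pos': [0.494, -0.115, 0.278], 'ee_rot': [-3.141, 0.295, -1.587], 'force': [-1.752, 0.16, -1.527], 'moment': [-0.98, 0.23, 0.08], 'width': 0.088}
```

View pics/s4.png

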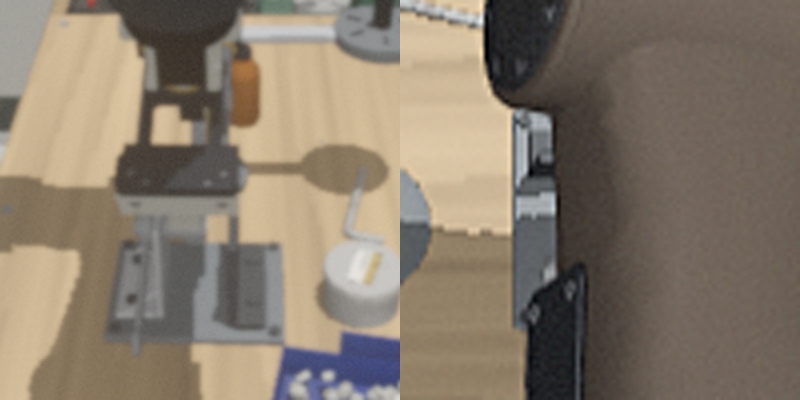

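The side crop at (185,210) shows the fingers centred between bracket and rear plate; the arm blocks the top view. Now descending along the lean.

Emit:
{"op": "apply_moves", "data": {"increments": [0.001,0.0085,-0.024,0,0,0,0,0.0085,-0.024,0,0,0,0,0.0075,-0.024,0,0,0,0,0.006,-0.019,0,0,0,0,0,0,0,0,0]}}

```text
t: 9.13
eef_pos: [0.5043, -0.0849, 0.1974]
ee_rot: [-3.122, 0.288, -1.574]
force: [-0.2, 0.1, -0.9]
width: 0.0877
```

Emit:
{"op": "apply_moves", "data": {"increments": [-0.008,0.004,-0.012,0.012,0.015,-0.008,0,0.002,-0.012,0,0,0,0,0,0,0,0,0]}}

```text
t: 9.38
eef_pos: [0.4992, -0.0785, 0.1763]
ee_rot: [-3.133, 0.299, -1.583]
force: [-0.6, 0.1, -0.5]
width: 0.0877
```

Emit:
{"op": "apply_moves", "data": {"increments": [-0.003,0,-0.003,0,0,0,0,0,0,0,0,0,0,0,0,0,0,0,0,0,0,0,0,0,0,0,0,0,0,0,0,0,0,0,0,0], "hand": 1, "force": 30}}

```text
t: 9.88
eef_pos: [0.4983, -0.0799, 0.1766]
ee_rot: [-3.127, 0.297, -1.582]
force: [0.1, 0.3, -0.2]
width: 0.0535
```

Emit:
{"op": "apply_moves", "data": {"increments": [-0.002,0,-0.003,0,0.01,0,0,0,0,0,0,0,0,0,0,0,0,0,0,0,0,0,0,0,0,0,0,0,0,0,0,0,0,0,0,0,0,0,0,0,0,0]}}

```text
t: 10.47
eef_pos: [0.4963, -0.0771, 0.1745]
ee_rot: [-3.138, 0.302, -1.584]
force: [-0.0, -0.9, -1.0]
width: 0.0234
```

Emit:
{"op": "apply_moves", "data": {"increments": [0,0,0,0,0,0,0,0,0,0,0,0,0,0,0,0,0,0], "force": 50}}

```text
t: 10.72
eef_pos: [0.4963, -0.0771, 0.1745]
ee_rot: [-3.138, 0.302, -1.585]
force: [0.2, 0.8, 0.5]
width: 0.0236
```

Emit:
{"op": "apply_moves", "data": {"increments": [0,-0.0003,0,-0.05,0,0,0,-0.0003,0,-0.05,0,0,0,-0.0003,0,-0.05,0,0]}}

```text
t: 10.97
eef_pos: [0.4963, -0.078, 0.1744]
ee_rot: [-3.137, 0.152, -1.589]
force: [-0.6, -1.3, -2.8]
width: 0.0237
```

Emit:
{"op": "apply_moves", "data": {"increments": [0,-0.0003,0,-0.05,0,0,0,-0.0003,0,-0.05,0,0,0,-0.0003,0,-0.05,0,0,0,0,0,0,0,0]}}

```text
t: 11.3
eef_pos: [0.4963, -0.0788, 0.1743]
ee_rot: [-3.133, -0.008, -1.586]
force: [3.9, -9.6, -3.9]
width: 0.0236
```

Run:
```python
from h import *
st()
for c in ("side","top"):
    im=optics.grab_frame(c)
    l=finder.landmark_of(c,"spanner_end")
    if l: print(c,np.round(l[0]["point"],1),l[0]["conf"])
    if c=="side": cv2.imwrite("pics/s5.png",cv2.resize(im[220:360,180:320],(600,600),interpolation=cv2.INTER_CUBIC)[:,:,::-1])
y=-.0135
for q in (-.3,-.1,-.05,0,.05):
  for hx,hy in ((.495,-.08),):
    p=np.array([-.041,-.104*np.cos(q)]); w=np.array([hx+np.cos(y)*p[0]-np.sin(y)*p[1],hy+np.sin(y)*p[0]+np.cos(y)*p[1],.18+.104*np.sin(q)])
    print(q,np.round(w,3),np.round(proj("side",w),1),np.round(proj("top",w),1))
```

```text
{'t': 11.3, 'q': [0.242, 0.122, -0.465, 0.013, -0.978, 1.306], 'eef_pos': [0.496, -0.079, 0.174], 'ee_rot': [-3.133, -0.008, -1.586], 'force': [3.885, -9.563, -3.871], 'moment': [-3.392, -1.33, -0.033], 'width': 0.024}
top [381.6 237. ] 0.68
-0.3 [ 0.453 -0.179  0.149] [240.3 332.9] [380.1 239.2]
-0.1 [ 0.453 -0.183  0.17 ] [239.4 326. ] [383.3 238.7]
-0.05 [ 0.453 -0.183  0.175] [239.3 323.9] [383.9 238.6]
0 [ 0.453 -0.183  0.18 ] [239.1 321.7] [384.4 238.4]
0.05 [ 0.453 -0.183  0.185] [238.9 319.4] [384.8 238.3]
```

View pics/s5.png

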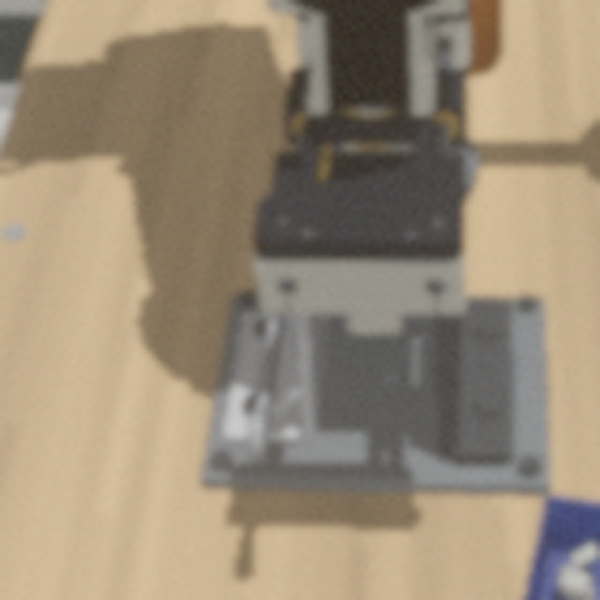

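The gripper is upright in the gap, but the spanner's end near (253,436) doesn't stand out in the gripper's shadow. I'll look closer with stretched contrast, with the before-grip picture alongside.

Run:
```python
from h import *
ims=[optics.grab_frame("side").astype(float) for _ in range(4)]
im=np.mean(ims,0)[285:355,222:282]
im=np.clip((im/255)**.5*255,0,255).astype(np.uint8)
t=np.mean([optics.grab_frame("top").astype(float) for _ in range(4)],0)[205:265,325:395]
t=np.clip((t/255)**.6*255,0,255).astype(np.uint8)
cv2.imwrite("pics/s6.png",np.hstack([cv2.resize(im,(440,513),interpolation=cv2.INTER_CUBIC),cv2.resize(t,(360,513),interpolation=cv2.INTER_CUBIC)])[:,:,::-1])
for c in ("side","top"):
  for n in ("spanner_end","spanner"):
    optics.grab_frame(c); print(c,n,[(np.round(l["point"],1).tolist(),l["conf"]) for l in finder.landmark_of(c,n)],[(np.round(l["box"],1).tolist(),l["conf"]) for l in finder.find_in(c,n)])
st()
```

```text
side spanner_end [([240.9, 321.5], 0.64)] []
side spanner [] []
top spanner_end [([382.8, 239.4], 0.69)] [([339.9, 234.1, 386.7, 244.6], 0.61)]
top spanner [] []
{'t': 12.5, 'q': [0.239, 0.122, -0.462, 0.008, -0.979, 1.31], 'eef_pos': [0.496, -0.079, 0.174], 'ee_rot': [-3.133, -0.005, -1.588], 'force': [0.602, -0.223, -0.385], 'moment': [-0.128, 0.09, 0.099], 'width': 0.023}
```

View pics/s6.png

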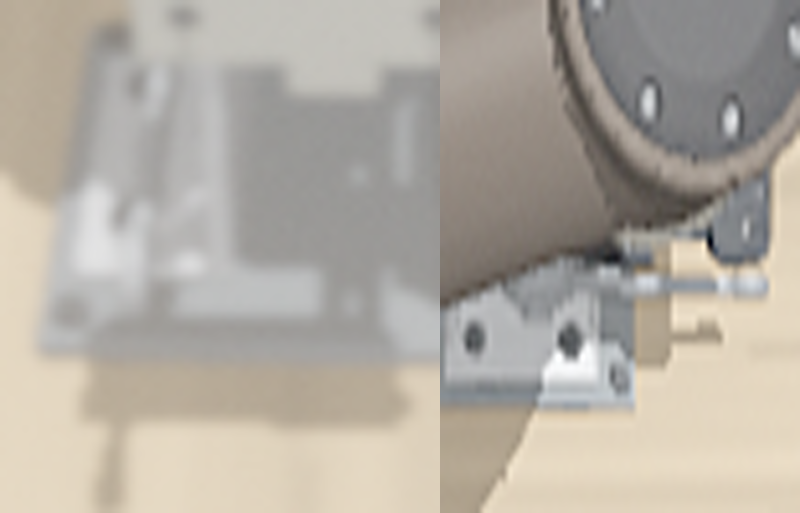

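Emit:
{"op": "apply_moves", "data": {"increments": [0,0,0,0,0,0,0,0,0,0,0,0,0,0,0,0,0,0], "hand": 1, "force": 55}}

```text
t: 12.75
eef_pos: [0.4963, -0.0789, 0.1743]
ee_rot: [-3.133, -0.005, -1.588]
force: [-0.0, 0.1, -0.6]
width: 0.0234
```

Run:
```python
from h import *
for i in range(4):
    a=[]
    for c in ("side","top"):
        optics.grab_frame(c); l=finder.landmark_of(c,"spanner_end"); a.append(l[0]["point"] if l else None)
    print([None if x is None else np.round(x,1) for x in a], np.round(tri(a[1],a[0])[0],3) if all(x is not None for x in a) else "")
for n in ("lamp_knob","steel_tin","oil_bottle"):
    l=finder.landmark_of("side",n); print(n,l and (np.round(l[0]["point"],1),l[0]["conf"]))
st()
```

```text
[array([239.7, 319.7]), array([384.6, 237.8])] [ 0.454 -0.183  0.184]
[array([240.3, 319.9]), array([383.4, 239.5])] [ 0.452 -0.18   0.181]
[array([241.3, 321.3]), array([381.6, 239. ])] [ 0.453 -0.177  0.174]
[array([239.9, 321.5]), array([383.5, 241.2])] [ 0.45  -0.181  0.177]
lamp_knob (array([353.2, 181.3]), 0.55)
steel_tin (array([340.2, 313.9]), 0.67)
oil_bottle (array([290.6, 231.6]), 0.8)
{'t': 13.7, 'q': [0.239, 0.122, -0.462, 0.008, -0.979, 1.31], 'eef_pos': [0.496, -0.079, 0.174], 'ee_rot': [-3.133, -0.005, -1.588], 'force': [0.057, -0.602, -0.676], 'moment': [-0.044, 0.078, 0.055], 'width': 0.023}
```

```bash
python3 -c "
from h import *
arm.job_done(); st()"
```

```text
the job is handed in; nothing more can be done
the job is handed in; nothing more can be done
```

The work light is swung clear, the bolt head is held with the spanner level, and the job is handed in with the gripper still closed on it.

- **Lamp:** I gripped the knob and swung the light back about 81°, a little short of a quarter turn. Its arm now points straight back, away from the bracket. The knob slid several millimetres between the pads during the swing, but the light stayed where I left it.
- **Bolt head:** I gripped it on its flats at the 0.30 rad lean; the opening read 23.4 to 23.7 mm against the 24 mm size. I then turned it upright about the bolt axis and held it at 55 N.
- **Spanner:** Four last sightings put its end at 174 to 184 mm, averaging 179 mm against 180 mm for level. The tool's tilt was within 0.005 rad of upright. The network scatters by about ±0.05 rad, so the tool's own tilt is the better evidence that it is level.
- **Forces:** About 1 N at hand-in (13.7 s). A reading of about 10 N just after the turn had died away by then.
- **Bystanders:** The steel tin was detected within about 2 pixels of its first position. The oil bottle's first detection didn't fit both cameras, so its position can't be compared. The parts bin and hex key were not measured, but nothing came near them.

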